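# Book out three drill cases by tapping them down in order

### The job

The steel stand books out a drill when its case is tapped down into its slot by about half a centimetre, where it stays. Book the drills for a step-drilling job: with the fingertips, lightly tap down the shortest case, then the second shortest, then the third shortest, and leave the tallest case standing up as it is. Do not lift any case, and leave the other things on the bench where they are.

Things in the scene. Friction and masses are not known exactly. Their poses are not given: they have to be found in the camera images.
- stand: Heavy fixed steel stand, a bar 268 mm long (its y), 64 mm wide (its x), 72 mm high, with four square pockets 29 mm wide, open at the top, in a row along its y at -97.5, -32.5, 32.5 and 97.5 mm. Each holds one drill case on a floor plate that sinks when the case is pushed and stays where it is left. Origin at the centre of its underside on the bench, z up.
- case_1: Loose upright drill case, 80 mm tall (the shortest), clear tube with grey foot 26 mm and flat grey cap 28 mm square, 80 g. Origin: centre of its underside, z up; at the start 34 mm above the bench (flat top at 114 mm). Its pocket varies. Pushed down, it sinks up to 25 mm to a hard stop and stays where left: starts to give at about 4 N, 5 mm takes about 5.5 N, 25 mm about 10 N.
- case_2: Loose upright drill case, 95 mm tall (the second shortest), clear tube with grey foot 26 mm and flat grey cap 28 mm square, 80 g. Origin: centre of its underside, z up; at the start 34 mm above the bench (flat top at 129 mm). Its pocket varies. Pushed down, it sinks up to 25 mm to a hard stop and stays where left: starts to give at about 4 N, 5 mm takes about 5.5 N, 25 mm about 10 N.
- case_3: Loose upright drill case, 110 mm tall (the third shortest), clear tube with grey foot 26 mm and flat grey cap 28 mm square, 80 g. Origin: centre of its underside, z up; at the start 34 mm above the bench (flat top at 144 mm). Its pocket varies. Pushed down, it sinks up to 25 mm to a hard stop and stays where left: starts to give at about 4 N, 5 mm takes about 5.5 N, 25 mm about 10 N.
- case_4: Loose upright drill case, 125 mm tall (the tallest, to be left up), clear tube with grey foot 26 mm and flat grey cap 28 mm square, 80 g. Origin: centre of its underside, z up; at the start 34 mm above the bench (flat top at 159 mm). Its pocket varies. Pushed down, it sinks up to 25 mm to a hard stop and stays where left: starts to give at about 4 N, 5 mm takes about 5.5 N, 25 mm about 10 N.
- offcut: Loose aluminium block, 60 x 45 x 30 mm high, bystander beyond the stand. Origin at the centre of its underside.
- chuck_key: Loose chrome chuck key lying flat, T-shaped, about 91 mm long, 79 mm across its bar, 17 mm high, bystander beyond the stand. Origin under its stem, on the bench, 20 mm from the cross bar; x along the stem away from the bar.
- punch_holder: Loose red plastic round holder, 56 mm across, 45 mm high, with three punches rising to 80 mm, bystander to the left. Origin at the centre of its underside.
- vise: Heavy fixed blue drill vise with a block in its jaws, about 190 mm long along its x (with screw and crank to 150 mm on its -x side), 150 mm wide, 82 mm high, bystander to the right. Origin at the centre of its underside.
- crank (a joint): Crank of the vise, turning about the vise's x axis, rad; turns freely when touched; to be left alone.
Not all that is in view belongs to the job. Leave any red look-alike of the case_1 alone.

How it is judged:
By the outcome, as a careful person would: the job done as asked, in the order asked, and still so for the second after the job is handed in, with the robot touching nothing.
It also fails if it takes over 38 s, if anything falls off the work surface, if the arm or the gripper's body presses on something with over 40 N, if the wrist force passes 120 N, or if a joint passes its speed limit or range.

### The arm

A 7-joint arm with a two-finger parallel gripper is mounted at the origin on the work surface. World frame = base frame: x ahead of the robot, y to its left, z up, the work surface at z = 0. Lengths are in mm, angles in rad, forces in N, time in s.
With the tool pointing down it reaches from about 400 to 750 mm from the base axis. Payload 19.5 kg.
Tool frame: the origin (TCP) lies at the very end of the fingers, on their centre line; the grasp point (between the pads) lies bot.grasp_offset behind it (bot.grasp_offset is the distance from the TCP to the grasp point, in mm); z points along the fingers, y is the line along which they close (so a half turn about z gives the same grasp; the last joint's range is limited). The gripper opens to 85 mm and grips with 20 to 120 N. Pads are 22 mm wide; open, the fingers measure 114 mm over their backs; the gripper's body (76 mm by 85 mm) begins 54 mm behind the grasp point. The pads swing forward as they close: fully open they stand 13 mm farther back than shut.
Start: joints at [-1.309, 0.707, -0.028, 1.485, 0.022, 0.951, -0.075], TCP at [171.998, 548.645, 231.268] pointing down, gripper open.
Joint ranges: [-2.71, 2.71], [-0.32, 2.16], [-1.57, 1.52], [0, 2.45], [-1.46, 4.6], [0, 2.02], [-2.83, 2.83]. Speed limits (rad/s): [1.89, 1.89, 2.57, 2.57, 3.01, 3.01, 3.01].

### API

Orientations are given as [roll, pitch, yaw] about the fixed x, y, z axes, in that order (R = Rz(yaw) Ry(pitch) Rx(roll)).
In Python, from plant import bot, monitor, imaging gives the robot as it stands. Calls block until the motion is done:
- bot.move_ptp(position, orientation): joint-space move of the TCP to a pose.
- bot.movel(position, rot=None, rate=150, until_force=None): straight line of the TCP; rot=None keeps the orientation; rate is the mean speed in mm/s. With until_force (N) it stops when the force on the tool has changed by that much, and returns True; else False.
- bot.move_j(angles): joint-space move.
- bot.set_gripper(opening, squeeze=None): finger opening in mm; squeeze is the grip in N (None keeps the last); returns when the fingers have stopped.
- bot.wait(seconds).
- bot.ik(position, orientation): joint angles nearest the present ones, or None.
- monitor.read_state(): the state.
- imaging.camera(name): name is "scene" or "side" or "wrist"; returns (picture, depth): 480x640x3 uint8, red, green, blue; 480x640 float32, mm along the optical axis (not along the pixel's ray), 0 where there is no reading.
- imaging.camera_params(name): a dict with "mtx" (3x3 intrinsics, pixels), "pose" (4x4, takes a point from camera to world coordinates); the wrist camera has in their place "mount" (4x4, takes a point from camera to tool coordinates, whose origin is the TCP and whose axes are the flange's). Camera axes: x right, y up, looking along -z (the intrinsics and any distortion apply to the point x, -y, -z); pixel columns grow to the right and rows downward; lengths in mm; the calibration is good to about 2 mm. A picture is of the moment at which its call begins: read the wrist's pose just before it. camera_params takes no time and is no camera call.
A pose or a line that the arm cannot do raises bot.PlanningError and nothing moves.
- bot.job_done(): hands the job in; it is judged then, once.
The state is a dict: "time_s": time; "joint_positions": joint angles; "qd": joint speeds; "effort": joint torques, N m; "ee_pos": TCP position; "ee_rot": TCP orientation; "contact_force": force on the tool from outside, world axes, zero at the start; "ft_torque": the same for the moment, N m; "finger_gap": finger opening in mm; "finger_force": force on a finger pad.
Only numpy, scipy, OpenCV 4.12 (cv2) and the standard library are available. Lean on these libraries where they do the work, as an engineer would, in place of code of your own. Each camera call takes 0.05 s, during which the arm holds its last target. There are 200 camera calls.

## Working session

There is one attempt and no reset: what is moved stays moved. The work goes in short steps, each a Python script; the robot and the scene stay as the last script left them, time stands still between calls to the robot, and variables do not carry over. Pictures are saved under pics/ and viewed, at most 10 in all, crops included, and the job is handed in when it is done.

```bash
mkdir -p pics; ls; python3 - <<'E'
from plant import bot, monitor, imaging
import cv2, numpy as np
for n in ["scene","side"]:
    p,d=imaging.camera(n); cv2.imwrite(f"pics/{n}0.png",p[:,:,::-1]); np.savez(f"{n}0.npz",p=p,d=d)
    c=imaging.camera_params(n); print(n,c)
s=monitor.read_state(); print(s["ee_pos"],s["ee_rot"],s["time_s"],s["finger_gap"],bot.grasp_offset,s["contact_force"])
E
```

```text
pics
scene {'mtx': array([[504.8627463 ,   0.        , 329.00450462],
       [  0.        , 504.8627463 , 237.82285097],
       [  0.        ,   0.        ,   1.        ]]), 'pose': array([[-3.43136918e-01, -6.67399050e-01,  6.60935370e-01,
         1.40547144e+03],
       [ 9.39108543e-01, -2.57420423e-01,  2.27617816e-01,
         2.58331697e+02],
       [ 1.82263485e-02,  6.98794128e-01,  7.15090600e-01,
         9.63983537e+02],
       [ 0.00000000e+00,  0.00000000e+00,  0.00000000e+00,
         1.00000000e+00]])}
side {'mtx': array([[460.18365576,   0.        , 316.51030951],
       [  0.        , 460.18365576, 247.22897336],
       [  0.        ,   0.        ,   1.        ]]), 'pose': array([[ 9.37958767e-01,  2.15306149e-01, -2.71802528e-01,
         2.57365654e+02],
       [-3.46736264e-01,  5.88504915e-01, -7.30366982e-01,
        -9.34098628e+02],
       [ 2.70462130e-03,  7.79297907e-01,  6.26647794e-01,
         8.10186230e+02],
       [ 0.00000000e+00,  0.00000000e+00,  0.00000000e+00,
         1.00000000e+00]])}
[171.92241615 548.461259   230.87434034] [-3.14059868e+00  1.71270165e-05  2.83780793e+00] 0.1 85.68303105384479 18.700000000000003 [0.1878814  0.40358218 0.83355415]
```

View pics/scene0.png

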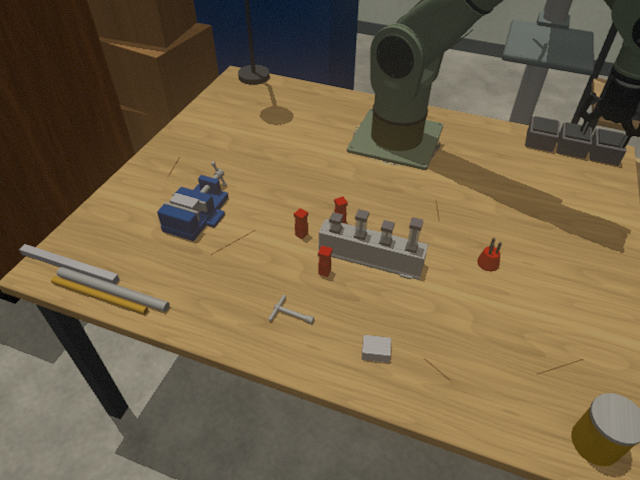

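View pics/side0.png

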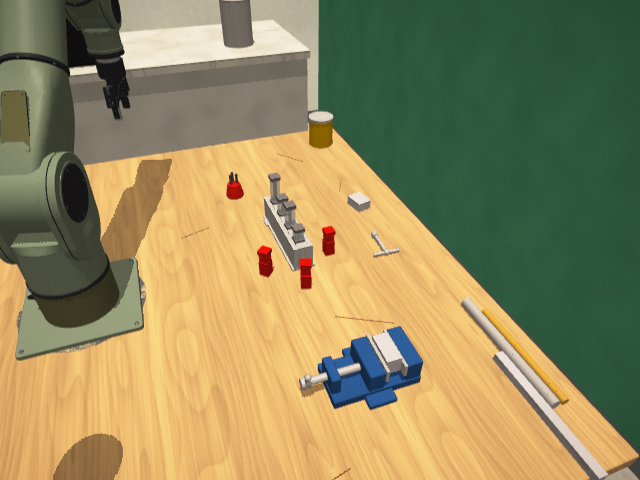

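The scene view shows the stand around (372,250) with caps at about (336,218), (362,216), (387,227) and (416,224). Red look-alikes stand near its right end at (301,222), (341,208) and (325,261). Next I'll measure the caps from depth.

```bash
cat > h.py <<'E'
import numpy as np, cv2
def cloud(d,K,T):
    v,u=np.mgrid[:480,:640]
    P=np.stack([(u-K[0,2])/K[0,0]*d,-(v-K[1,2])/K[1,1]*d,-d],-1)
    W=P@T[:3,:3].T+T[:3,3]; W[d<=0]=np.nan
    return W
def caps(p,W,zmin=106,zmax=172):
    hsv=cv2.cvtColor(p,cv2.COLOR_RGB2HSV)
    m=(W[...,2]>zmin)&(W[...,2]<zmax)&(hsv[...,1]<90)&(W[...,0]>350)&(W[...,0]<800)&(abs(W[...,1])<350)
    n,l,s,c=cv2.connectedComponentsWithStats(m.astype(np.uint8))
    for i in range(1,n):
        if s[i,4]<15: continue
        Q=W[l==i]; zt=np.percentile(Q[:,2],90); Q=Q[Q[:,2]>zt-5]
        mm=(Q.min(0)+Q.max(0))/2
        print("px",c[i].round(),s[i,4],"ztop",zt.round(1),"med",np.median(Q,0).round(1),"mid",mm.round(1),"ext",np.ptp(Q,axis=0).round(1))
E
python3 - <<'E'
from plant import imaging
from h import *
for n in ["scene","side"]:
    z=np.load(n+"0.npz"); c=imaging.camera_params(n); W=cloud(z["d"],c["mtx"],c["pose"])
    print(n, "bench", np.nanmedian(W[300:330,420:520,2] if n=="scene" else W[300:330,180:250,2])); caps(z["p"],W)
    hsv=cv2.cvtColor(z["p"],cv2.COLOR_RGB2HSV)
    m=(W[...,2]>64)&(W[...,2]<80)&(hsv[...,1]<70)&(W[...,0]>400)&(W[...,0]<800)&(abs(W[...,1])<300)
    n_,l,s,_=cv2.connectedComponentsWithStats(cv2.dilate(m.astype(np.uint8),np.ones((5,5))))
    k=1+s[1:,4].argmax(); Q=W[m&(l==k)]
    print("stand top",np.median(Q[:,2]),cv2.minAreaRect(Q[:,:2].astype(np.float32)))
    r=(hsv[...,1]>150)&((hsv[...,0]<8)|(hsv[...,0]>172))&(W[...,2]>10)&(W[...,0]>350)&(abs(W[...,1])<400)
    n_,l,s,_=cv2.connectedComponentsWithStats(r.astype(np.uint8))
    for i in range(1,n_):
        if s[i,4]>40: Q=W[l==i]; print("red",Q.min(0).round(),Q.max(0).round())
E
```

```text
scene bench -0.3812624769196873
px [361. 218.] 195 ztop 144.8 med [544.1  43.8 143. ] mid [543.4  43.3 144. ] ext [34.5 28.   8.2]
px [336. 217.] 109 ztop 115.3 med [545.4 -21.6 113.4] mid [545.1 -21.6 114. ] ext [31.6 28.3  6.4]
px [415. 228.] 238 ztop 159.1 med [541.6 172.7 158. ] mid [539.1 172.6 158.6] ext [32.7 26.6  8.8]
px [387. 227.] 148 ztop 130.3 med [542.1 107.6 128.7] mid [542.  108.2 128.7] ext [30.3 27.7  6.2]
stand top 71.50572119976766 ((542.2321166992188, 74.85582733154297), (58.17552947998047, 268.4969482421875), 0.9861006140708923)
red [431. -57.  69.] [466. -26.  83.]
red [ 514. -138.   72.] [ 545. -106.   83.]
red [568. -51.  20.] [646.  -3.  84.]
red [436. 337.  10.] [478. 381.  69.]
red [628. -30.  30.] [645.  -5.  71.]
side bench -0.9726662550519904
px [274. 183.] 190 ztop 157.8 med [538.3 166.6 157.1] mid [539.  168.2 156.5] ext [27.3 29.8  6.8]
px [286. 205.] 284 ztop 142.3 med [541.7  36.4 142. ] mid [542.6  38.5 141.3] ext [27.6 29.7  8. ]
px [298. 227.] 91 ztop 114.2 med [543.  -25.1 112.2] mid [543.5 -25.3 112.7] ext [28.6 29.9  6.7]
stand top 70.53566469146273 ((540.5272827148438, 71.62631225585938), (54.170265197753906, 274.29095458984375), 1.7516329288482666)
red [426. 328.  10.] [477. 375.  58.]
red [616. -38.  11.] [645.  -6.  82.]
red [428. -65.  10.] [466. -27.  81.]
red [ 511. -143.   10.] [561. -59.  81.]
```

Reading along y, the cases are case_1 ≈ -23, case_3 ≈ 41, case_2 ≈ 106 and case_4 ≈ 170, all at x ≈ 542. Their heights match the given tops. I'll close the fingers, hover above them, and refine with the wrist camera.

```bash
python3 - <<'E'
from plant import bot, monitor, imaging
from h import *
from scipy.spatial.transform import Rotation as R
import math
ok={}
for yaw in (math.pi/2,-math.pi/2):
    print(yaw,[bot.ik([542,y,z],[math.pi,0,yaw]) is not None for y,z in ((-23,105),(-23,250),(106,120),(41,135),(75,260))], bot.ik([542,75,260],[math.pi,0,yaw]))
bot.set_gripper(0)
bot.move_ptp([542,60,280],[math.pi,0,math.pi/2])
bot.wait(0.3)
s=monitor.read_state(); p,d=imaging.camera("wrist"); c=imaging.camera_params("wrist")
T=np.eye(4); T[:3,:3]=R.from_euler("xyz",s["ee_rot"]).as_matrix(); T[:3,3]=s["ee_pos"]
print(s["ee_pos"],s["ee_rot"],s["time_s"],s["finger_gap"],s["contact_force"]); print(c)
cv2.imwrite("pics/w1.png",p[:,:,::-1])
W=cloud(d,c["mtx"],T@c["mount"]); caps(p,W)
E
```

```text
1.5707963267948966 [True, True, True, True, True] [-0.32664198  0.64497436  0.24960051  1.54712245 -0.18073584  0.97221802
 -0.02308301]
-1.5707963267948966 [True, True, True, True, True] [ 0.14686608  0.69346013 -0.67315482  1.53089801  0.46803534  1.08298609
  2.50573254]
[541.98612918  60.21891733 279.97675654] [-3.14155999e+00 -2.62182011e-05  1.57125686e+00] 3.3667 -0.2897743708972804 [ 0.73463861  0.11101028 -0.15126202]
{'mtx': array([[396.50364185,   0.        , 316.96995401],
       [  0.        , 396.50364185, 237.03008137],
       [  0.        ,   0.        ,   1.        ]]), 'mount': array([[ 5.18902868e-04,  9.49898392e-01,  3.12558434e-01,
         7.98816541e+01],
       [ 9.99999798e-01, -3.77800369e-04, -5.12002819e-04,
         7.81173777e-01],
       [-3.68265962e-04,  3.12558637e-01, -9.49898396e-01,
        -1.42206950e+02],
       [ 0.00000000e+00,  0.00000000e+00,  0.00000000e+00,
         1.00000000e+00]])}
px [313.  52.] 2357 ztop 159.6 med [540.4 172.  158.6] mid [540.3 171.8 158.1] ext [28.5 28.6  6.2]
px [316. 154.] 1507 ztop 129.6 med [541.4 107.3 128.7] mid [541.5 107.1 127.8] ext [27.9 28.   6.5]
px [318. 241.] 1636 ztop 144.5 med [543.7  43.  143.7] mid [543.4  42.4 142.6] ext [27.9 28.7  6.2]
px [320. 291.] 320 ztop 114.4 med [546.4 -11.  113.3] mid [544.8 -16.7 112.7] ext [27.8 17.1  6.5]
```

View pics/w1.png

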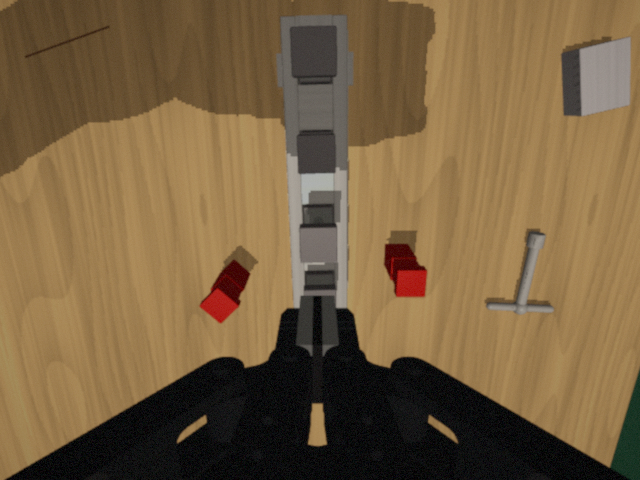

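The wrist view shows the caps in line at (313,52), (316,154), (318,241) and, partly hidden by the fingers, (320,291). That puts case_1 at (544.5, -22.5), with the red look-alikes clear to both sides. Next I tap case_1.

```bash
cat > tap.py <<'E'
from plant import bot, monitor, imaging
import numpy as np, math
ROT=[math.pi,0,math.pi/2+0.02]
def st(): 
    s=monitor.read_state(); return s["ee_pos"][2].round(2), s["contact_force"].round(1), round(s["time_s"],2)
def tap(x,y,top,depth=5.3):
    bot.move_ptp([x,y,max(top+20,195)],ROT)
    if top+12<195: bot.movel([x,y,top+12],rate=120)
    bot.wait(0.15); print("hover",st())
    hit=bot.movel([x,y,top-4],rate=15,until_force=2.0); z0,f,_=st(); print("hit",hit,z0,f)
    if not hit or abs(z0-top)>4: print("ODD CONTACT, stop"); return
    z0=min(z0,top+1)
    bot.movel([x,y,z0-depth],rate=15); bot.wait(0.2); print("pressed",st())
    bot.movel([x,y,top+70],rate=120); print("up",st())
E
python3 - <<'E'
from tap import *
tap(544.5,-22.5,114)
E
```

```text
hover (np.float64(126.78), array([ 0.2, -0.1,  0. ]), 4.83)
hit True 113.14 [ 0.7  0.5 -0.2]
pressed (np.float64(107.83), array([ 0.1, -0.9,  0.6]), 6.34)
up (np.float64(183.42), array([ 0.1,  0.3, -1.3]), 7.12)
```

The force read low while pressing, so I'll check the actual sink with the cameras.

```bash
cat > look.py <<'E'
from plant import bot, monitor, imaging
from h import *
from tap import ROT
from scipy.spatial.transform import Rotation as R
def look(y=0,z=280):
    bot.move_ptp([543,y,z],ROT); bot.wait(0.2)
    s=monitor.read_state(); p,d=imaging.camera("wrist"); c=imaging.camera_params("wrist")
    T=np.eye(4); T[:3,:3]=R.from_euler("xyz",s["ee_rot"]).as_matrix(); T[:3,3]=s["ee_pos"]
    W=cloud(d,c["mtx"],T@c["mount"]); caps(p,W,zmin=95); print(s["time_s"])
E
python3 - <<'E'
from look import *
look(0)
E
```

```text
px [318.  64.] 1869 ztop 129.6 med [541.9 107.1 128.7] mid [542.1 106.9 128.7] ext [27.8 28.2  4.5]
px [318. 162.] 1689 ztop 144.5 med [543.4  42.5 143.6] mid [543.4  42.1 143. ] ext [28.4 28.2  6.1]
px [318. 234.] 1171 ztop 107.8 med [544.8 -22.  107. ] mid [545.  -22.5 106.3] ext [27.9 28.3  6.7]
7.8
```

Case_1 sank about 6.5 mm. The trigger lags contact by about 1 mm, so for the others I'll use an absolute target of top − 4.7 mm.

```bash
sed -i 's/z0-depth\]/top-4.7]/' tap.py; python3 - <<'E'
from tap import *
from look import look
tap(541.7,107,129)
look(0)
E
```

```text
hover (np.float64(141.84), array([-0.5,  0.1,  0. ]), 9.21)
hit True 128.12 [0.7 0.3 0.3]
pressed (np.float64(124.26), array([-0.4, -0.2,  0.5]), 10.62)
up (np.float64(198.4), array([-0.2, -0.2,  0.1]), 11.39)
px [318.  67.] 1805 ztop 124.4 med [541.8 107.3 123.5] mid [541.9 107.  123.5] ext [27.8 28.2  4.7]
px [318. 164.] 1705 ztop 144.5 med [543.4  42.4 143.7] mid [543.4  41.8 143.5] ext [28.  28.4  4.8]
px [318. 235.] 1151 ztop 107.9 med [544.9 -22.  107. ] mid [545.1 -22.6 106.1] ext [27.3 28.3  6.3]
12.1917
```

Case_2 sank 5.2 mm. Now case_3.

```bash
python3 - <<'E'
from tap import *
from look import *
tap(543.3,42.3,144)
look(0); look(60)
p,d=imaging.camera("scene"); cv2.imwrite("pics/scene1.png",p[130:400,180:540,::-1].repeat(2,0).repeat(2,1))
E
```

```text
hover (np.float64(157.05), array([ 0.4, -0.2, -0.3]), 13.33)
hit True 143.13 [-0.1  0.2  0.5]
pressed (np.float64(139.26), array([0.2, 0.4, 0.2]), 14.74)
up (np.float64(213.41), array([-0.5,  0. , -0. ]), 15.52)
px [318.  66.] 1773 ztop 124.4 med [542.  107.1 123.5] mid [542.  106.8 123.4] ext [28.3 28.2  5. ]
px [318. 163.] 1611 ztop 139.4 med [543.4  42.5 138.5] mid [543.5  42.  138.3] ext [27.8 28.2  5.4]
px [318. 235.] 1166 ztop 107.9 med [544.8 -21.9 107. ] mid [545.  -22.7 106.1] ext [27.8 28.2  6.5]
16.125
px [315.  50.] 2429 ztop 159.6 med [540.3 172.1 158.7] mid [540.4 171.8 158.1] ext [27.8 28.6  7. ]
px [315. 151.] 1491 ztop 124.5 med [541.7 107.2 123.5] mid [542.1 106.8 123.3] ext [28.  28.3  5. ]
px [316. 236.] 1622 ztop 139.2 med [543.5  42.9 138.4] mid [543.6  42.2 137.6] ext [27.9 28.5  6.6]
px [316. 288.] 475 ztop 107.7 med [544.5 -13.  106.8] mid [544.9 -13.6 106.1] ext [27.4 10.5  6.4]
16.725
```

View pics/scene1.png

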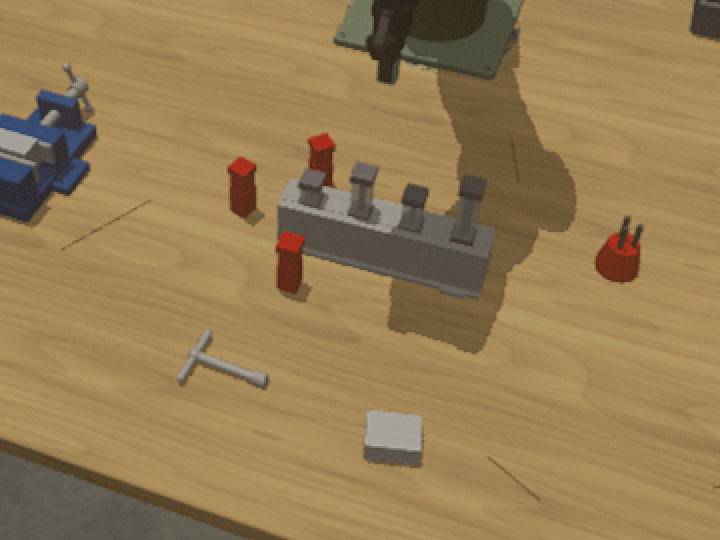

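The three shorter cases are down by 6.5, 5.2 and 5.2 mm, with case_4 still up (crop (470,185)). The bystanders look undisturbed and the fingers are well clear, so I'm handing it in.

```bash
python3 -c "
from plant import bot
print(bot.job_done())"
```

```text
the job is handed in; nothing more can be done
None
```

The job is handed in: I tapped down case_1, case_2 and case_3 in that order, by about 6.5, 5.2 and 5.2 mm (the first a little deeper than asked), left case_4 standing, and saw nothing else moved.

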